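# Collect the glass stopper ball in a dish and turn the dish to the funnel

### The job

Take the amber glass ball out of the rinsing machine's catch tray and set it gently in the blue dish on its stand, letting go of it. Then lift the dish by its upright handle straight up off the stand, about ten centimetres, and only then turn it a quarter turn above the stand so that its orange pouring lip points to the red funnel, keeping it level and the ball in the middle all the way. Finish holding the dish still up there, ready to tip (do not put it down), and leave the can, bottles and carafe standing where they are.

Things in the scene. Friction and masses are not known exactly. Their poses are not given: they have to be found in the camera images.
- ball: loose amber glass ball, 36 mm diameter, about 60 g (the mass varies); it starts in a small square rubber nest (28 mm wide, top 10 mm above the table) at the middle of the catch tray. The body's origin is a point on its skin that turns as it rolls; use ball_center
- ball_center (a point): centre of the ball, 25 mm above the table while it lies in the nest
- catch_tray: fixed aluminium tray, 170 (x) by 150 (y) mm over its rim, walls 4 mm thick and 22 mm high, floor 4 mm thick; origin on the table under its centre, where the ball's nest is. Joined to it on its own -y side is the white rinsing machine, 160 mm high (172 mm at the round lid), its front face 105 mm from the tray's centre
- dish: loose blue round dished plate, 132 mm across the rim, 120 g nominal. Origin: centre of its underside; z up. Inside, the middle 24 mm is flat, 4 mm above the origin, and around it the floor rises outwards as a 14 degree cone to 16 mm high at radius 58 mm, then a steep rim to 22 mm. Orange lip at its +x, upright handle at its -x. It starts on the stand, its x axis within 0.08 rad of the stand's x axis
- dish_floor (a point): middle of the dish's inner floor, 4 mm above the dish's origin, where the ball belongs
- handle (a point): grip point of the dish's upright handle tab, 92 mm from the dish's centre on its -x side and 52 mm above its origin. The tab is 12 mm thick along the dish's x (grip it across this thickness), 36 mm wide along y, its top 74 mm and the bridge at its foot 18 mm above the origin. The joined weight of dish and ball (about 180 g) hangs off to the side, so grip firmly (about 60 N)
- lip (a point): end of the dish's orange pouring lip, 80 mm from the dish's centre on its +x side, 22 mm above its origin
- stand: fixed black mushroom-shaped stand 45 mm high, flat top 72 mm across, on which the dish starts; origin on the table under its centre. Its x axis points away from the robot, give or take 0.35 rad
- funnel: fixed squat glass jar (90 mm across) carrying a wide red silicone funnel, mouth 106 mm across at 120 mm above the table; origin on the table under its centre, 180 mm from the stand's centre, square to the stand's x axis: on its +y side or on its -y side
- tin_can: loose empty tin can, 74 mm across, 105 mm high, standing on the stand's other side, 180 mm from its centre; origin under its centre. Leave it alone
- green_bottle: loose green glass bottle, 70 mm across, 250 mm high, at the back; origin under its centre. Leave it alone
- blue_bottle: loose blue plastic bottle, 68 mm across, 220 mm high, at the back left; origin under its centre. Leave it alone
- carafe: loose glass carafe with twist cap, 94 mm across, 200 mm high, on the left; origin under its centre. Leave it alone
Things that resemble listed ones, but are neither listed nor needed, are in the scene too. Several things have the shape of the ball; the one meant has the colours described above. Of the things that look like the stand, take the one that is nearest to the robot's base at the start.

How it is judged:
By the outcome, as a careful person would: the job done as asked, in the order asked, and still so for the second after the job is handed in, while the arm keeps its last pose, push and grip.
It also fails if it takes over 66 s, if anything falls off the work surface, if the arm or the gripper's body presses on something with over 40 N, if the wrist force passes 120 N, or if a joint passes its speed limit or range.

### The arm

A 6-joint arm with a two-finger parallel gripper is mounted at the origin on the work surface. World frame = base frame: x ahead of the robot, y to its left, z up, the work surface at z = 0. Lengths are in mm, angles in rad, forces in N, time in s.
With the tool pointing down it reaches from about 250 to 775 mm from the base axis. Payload 4 kg.
Tool frame: the origin (TCP) lies midway between the tips of the shut fingers; the grasp point (between the pads) lies 19 mm behind it; z points along the fingers, y is the direction in which the jaws open and shut (so a half turn about z gives the same grasp; the last joint's range is limited). The gripper opens to 94 mm and grips with 3 to 60 N. Pads are 16 mm wide; open, the fingers measure 119 mm over their backs; the gripper's body (75 mm by 177 mm) begins 78 mm behind the grasp point.
Start: joints at [-1.237, 0.087, 1.371, -0, 1.684, -0.103], TCP at [232.673, -498.381, 205.506] pointing down, gripper open.
Joint ranges: [-3.1, 3.1], [-0.76, 2.03], [0.27, 2.55], [-1.08, 4.22], [0.17, 2.65], [-2.57, 2.57]. Speed limits (rad/s): [2.79, 2.79, 3.14, 3.14, 3.14, 3.14].

### API

Orientations are given as a rotation vector (axis times angle).
In Python, from bench import env gives the robot as it stands.
- The arm moves only by the shell command python3 -m creep 'ROWS' [OPENING] [FORCE]. ROWS is JSON, a list of rows, each an object with "travel": the shift along the world's x, y, z in mm, a list of three; "roll": the turn about the world's z in degrees. A call has 1 to 20 rows; each row shifts and turns the pose as measured when the row begins; what a row does not reach is not made up. A row lasts 1/10 s, in which the tool goes at most 50 mm and 8.59 degrees, less where a joint would pass 70% of its speed; a pose out of reach is approached as far as the arm can. A call is refused whole if a number of a shift passes 50 or a number of a turn 8.59, either way. A call with a gripper value outside its range is refused whole. OPENING is the gripper's target within -1 to 1 (shut at 1, half-way at 0, fully open at -1), set as the call begins (- or left out, the last holds). The fingers move at their own pace and stop on an object; FORCE is the grip in N (left out, the last holds). Time passes only in rows, so rows that do not move let the fingers close. It gives the time, the measured TCP pose, the force and the opening at its end, in the units of the state.
- env.sense(): the state, without advancing time (a new reading comes with each control period).
- env.grab_frame(name): name is "scene" or "top"; returns a dict with "color" (480x640x3 uint8, red, green, blue), "intrinsics" (3x3 intrinsics, pixels), "D" ([k1, k2, p1, p2, k3] as OpenCV has them; the pictures are not rectified), "eye" and "orientation" of the camera in the world. Camera axes: x right, y down, z forward; pixel columns grow to the right and rows downward; lengths in mm; the calibration is good to about 2 mm. A picture is of the moment at which its call begins. There is no depth.
- env.job_done(): hands the job in, once; it reports no verdict.
The state is a dict: "time": time; "joint_pos": joint angles; "joint_vel": joint speeds; "joint_efforts": joint torques, N m; "eef_pos": TCP position; "tool_rot": TCP orientation; "force": force on the tool from outside, world axes, zero at the start; "moment": the same for the moment, N m; "gripper_width": opening from 0.0 (shut) to 1.0 (fully open).
Only numpy, scipy, OpenCV 4.12 (cv2) and the standard library are available. Lean on these libraries where they do the work, as an engineer would, in place of code of your own. Each camera call takes 0.05 s, during which the arm holds its last target. There are 200 camera calls.

## Working session

There is one attempt and no reset: what is moved stays moved. The work goes in short steps, Python scripts to look and compute and a shell command to move; the robot and the scene stay as the last step left them, time stands still between calls to the robot, and variables do not carry over. Pictures are saved under pics/ and viewed, about 8 in all and at most 12, crops included, and the job is handed in when it is done.

```bash
mkdir -p pics; ls; cat > h.py <<'E'
import numpy as np, cv2, pickle
from bench import env
def snap(name, fn):
    f=env.grab_frame(name); pickle.dump(f,open(f'pics/{fn}.pkl','wb'))
    cv2.imwrite(f'pics/{fn}.png',f['color'][:,:,::-1]); return f
def load(fn): return pickle.load(open(f'pics/{fn}.pkl','rb'))
def R(f):
    o=np.array(f['orientation'],float)
    return o if o.shape==(3,3) else cv2.Rodrigues(o)[0]
def at(f,uv,z):
    p=cv2.undistortPoints(np.array([[uv]],float),np.array(f['intrinsics'],float),np.array(f['D'],float))[0,0]
    d=R(f)@np.array([p[0],p[1],1]); e=np.array(f['eye'],float); return e+d*(z-e[2])/d[2]
def proj(f,P):
    r=R(f).T; t=-r@np.array(f['eye'],float)
    return cv2.projectPoints(np.array(P,float).reshape(-1,1,3),cv2.Rodrigues(r)[0],t,np.array(f['intrinsics'],float),np.array(f['D'],float))[0][:,0]
E
python3 - <<'E'
from h import *
for n in('scene','top'):
    f=snap(n,n+'0'); print(n,f['eye'],f['orientation'],f['intrinsics'])
print(env.sense())
E
```

```text
pics
scene [1206.61242553  576.58374387  569.07667508] [-1.04487204 -2.21794695  1.23746244] [[438.60282085   0.         323.19684463]
 [  0.         438.60282085 228.25459885]
 [  0.           0.           1.        ]]
top [ 536.19129623   69.60190494 1062.65954746] [-2.18356107  2.21600833 -0.1019974 ] [[478.16597906   0.         323.07508077]
 [  0.         478.16597906 245.14914975]
 [  0.           0.           1.        ]]
{'time': 0.1, 'joint_pos': array([-1.23711751e+00,  8.79041805e-02,  1.37208640e+00,  6.12361390e-06,
        1.68359941e+00, -1.03133718e-01]), 'joint_vel': array([-0.00070195, -0.00093671, -0.00305761, -0.00087142, -0.00172656,
       -0.00149862]), 'joint_efforts': array([ 1.93616463e-03, -3.41249728e+01, -3.03303087e+01,  7.19591556e-02,
        3.03940137e-02, -9.09046389e-05]), 'eef_pos': array([ 232.49932017, -497.90195082,  204.41708892]), 'tool_rot': array([-3.06502313e+00, -6.80272532e-01,  3.51138476e-04]), 'force': array([-0.3713407 , -0.21923251, -0.02346626]), 'moment': array([0.00673538, 0.02501687, 0.01723864]), 'gripper_width': 0.9990402052546455}
```

View pics/top0.png

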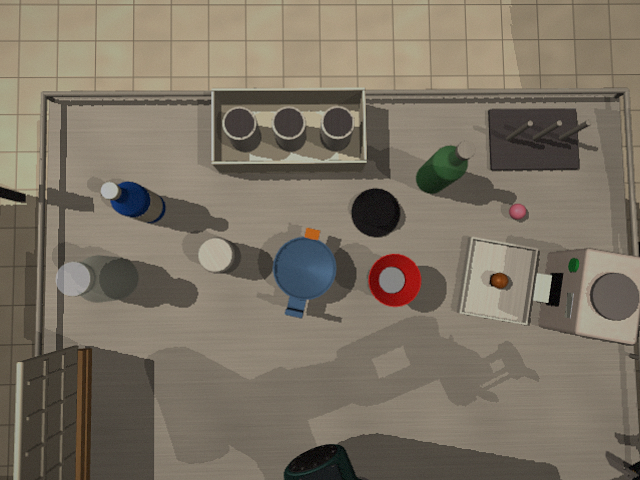

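View pics/scene0.png

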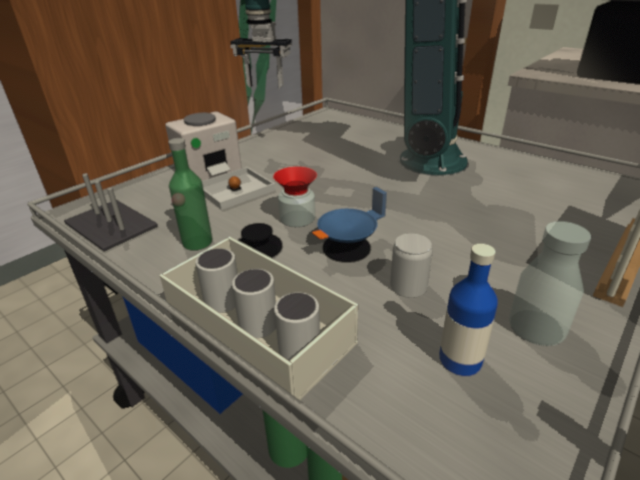

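```bash
python3 - <<'E'
from h import *
t=load('top0'); s=load('scene0')
a=t['color'][200:345,440:640]; b=t['color'][215:335,240:430]
A=cv2.resize(a[:,:,::-1],None,fx=4,fy=4,interpolation=3)[:580,:800]
B=cv2.resize(b[:,:,::-1],None,fx=4,fy=4,interpolation=3)
cv2.imwrite('pics/cA.png',A); cv2.imwrite('pics/cB.png',B)
for n,uv,z in[('ball',(499,281),25),('pink',(517,212),18),('dishrim',(305,268),67),('lip',(313,234),67),('handle top',(297,305),115),('funnel',(395,280),120),('tray0',(499,281),22),('can',(217,255),105),('base black stand',(376,212),45)]: print(n,at(t,uv,z).round(1))
print('tray corners',[at(t,u,22)[:2].round() for u in((470,237),(539,243),(531,325),(460,313))])
print(at(s,(235,183),25).round(1))
E
```

```text
ball [ 521.6 -340.8   25. ]
pink [ 673.7 -390.    18. ]
dishrim [555.5  81.6  67. ]
lip [626.2  63.9  67. ]
handle top [482.1  97.7 115. ]
funnel [528.1 -96.3 120. ]
tray0 [ 521.6 -342.    22. ]
can [583.3 256.  105. ]
base black stand [673.9 -72.2  45. ]
tray corners [array([ 619., -282.]), array([ 604., -434.]), array([ 425., -408.]), array([ 454., -254.])]
[ 523.8 -336.4   25. ]
```

View pics/cA.png

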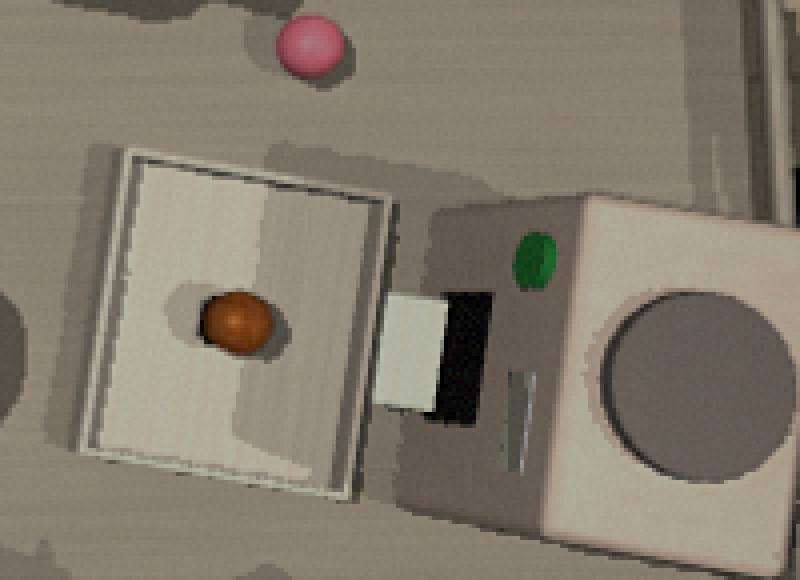

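View pics/cB.png

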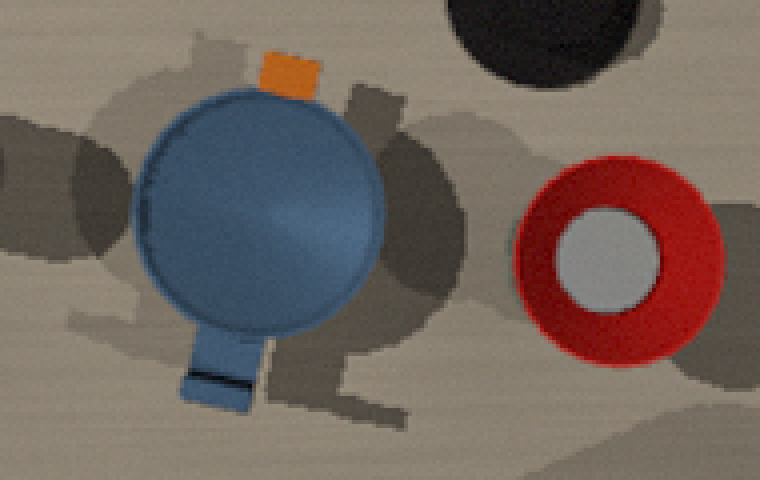

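Candidates in the top picture: the amber ball is at (499,281), in the nest in the tray. The pink ball at (517,212) is a decoy. The stand meant is the one under the dish at (305,268), and the lone black stand at (376,212), further from the base, is a decoy. The funnel at (395,280) lies on the stand's −y side. The crop confirms that the amber ball is in the nest, with the tray yaw about −0.15.

```bash
python3 -m creep '[{"travel":[36,20,0],"roll":8},{"travel":[36,20,0],"roll":8},{"travel":[36,20,0],"roll":8},{"travel":[36,20,0],"roll":8},{"travel":[36,20,0],"roll":8},{"travel":[36,20,0],"roll":8},{"travel":[36,20,0],"roll":8},{"travel":[36,20,0],"roll":0},{"travel":[0,0,0],"roll":0}]' -0.4 15
cat >> h.py <<'E'
def tool(p=True):
    s=env.sense(); M=cv2.Rodrigues(s['tool_rot'])[0]; y=M[:,1]
    yaw=np.degrees(np.arctan2(y[1],y[0])); yaw=(yaw+90)%180-90
    print('t',round(s['time'],2),'tcp',s['eef_pos'].round(1),'jaw',yaw.round(1),'zax',M[:,2].round(3),'w',round(s['gripper_width']*94,1),'F',s['force'].round(1)); return s
E
python3 - <<'E'
from h import *
tool()
from scipy.optimize import least_squares
t=load('top0');s=load('scene0')
def m(p,P):
    c,sn=np.cos(p[2]),np.sin(p[2]); P=np.array(P,float)
    return np.c_[p[0]+c*P[:,0]-sn*P[:,1],p[1]+sn*P[:,0]+c*P[:,1],45+P[:,2]]
pts=[(80,0,22),(0,66,22),(0,-66,22),(66,0,22),(-98,0,74),]
p0=[555.5,81.6,-.24]
print((proj(t,m(p0,[(80,0,22),(-86,18,74),(-86,-18,74),(-98,18,74),(-98,-18,74),(-86,18,18),(-86,-18,18)]))-[240,215])*4)
print(proj(s,m(p0,[(80,0,22),(-92,0,74),(0,0,0)])))
E
```

```text
time: 1.0
eef_pos: [526.9, -329.1, 197.1]
tool_rot: [-2.344, -2.075, 0.007]
force: [-0.4, -0.2, 0.2]
gripper_width: 0.7
t 1.0 tcp [ 526.9 -329.1  197.1] jaw -7.0 zax [-0.011  0.005 -1.   ] w 65.8 F [-0.4 -0.2  0.2]
[[294.41922688  62.66578046]
 [183.20081482 373.28017113]
 [254.94391722 389.63313325]
 [177.60014642 397.38816174]
 [249.41258931 413.74696151]
 [188.85439434 366.27272939]
 [256.5557441  381.70762654]]
[[316.56672117 235.55770839]
 [378.99436969 190.08160232]
 [346.3214822  231.77673863]]
```

```bash
python3 -m creep '[{"travel":[-5,-11,-20],"roll":-1.5},{"travel":[0,0,-35],"roll":0},{"travel":[0,0,-35],"roll":0},{"travel":[0,0,-35],"roll":0},{"travel":[0,0,-15],"roll":0},{"travel":[0,0,0],"roll":0}]' >/dev/null
python3 - <<'E'
from h import *
s=tool(); t=snap('top','t1'); f=snap('scene','s1')
a=cv2.resize(t['color'][220:345,430:560,::-1],None,fx=4,fy=4,interpolation=3)[:,:400]
b=cv2.resize(f['color'][130:220,180:280,::-1],None,fx=4,fy=4,interpolation=3)
c=np.zeros((500,800,3),np.uint8); c[:,:400]=a; c[:360,400:]=b; cv2.imwrite('pics/v1.png',c)
print(proj(f,[[521.5,-340.3,25],s['eef_pos']]), proj(t,[s['eef_pos']]))
E
```

```text
t 1.6 tcp [ 518.3 -340.4   50.6] jaw -8.5 zax [-0.014  0.005 -1.   ] w 65.9 F [-0.   1.2  0.3]
[[234.71819053 182.34103056]
 [234.4146198  173.64406287]] [[503.60079627 282.65019018]]
```

View pics/v1.png

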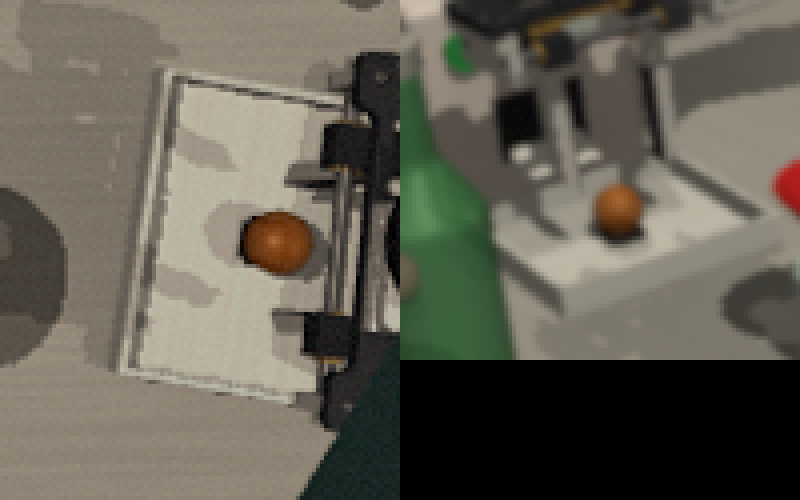

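The picture shows the ball at scene pixel (234.5,182.8) against a predicted (234.7,182.3), so the ball position is right. It lies between the fingers. Next I descend and close.

```bash
python3 -m creep '[{"travel":[3.5,0,-20],"roll":0},{"travel":[0,0,-16],"roll":0},{"travel":[0,0,0],"roll":0}]'; python3 -c "
from h import *
tool()"
```

```text
time: 2.0
eef_pos: [525.8, -344.5, 22.5]
tool_rot: [2.379, 2.049, -0.008]
force: [-0.5, 0.5, -0.1]
gripper_width: 0.701
t 2.0 tcp [ 525.8 -344.5   22.5] jaw -8.5 zax [-0.003 -0.005 -1.   ] w 65.9 F [-0.5  0.5 -0.1]
```

```bash
python3 -m creep '[{"travel":[-4,4,-8],"roll":0},{"travel":[0,0,0],"roll":0},{"travel":[0,0,0],"roll":0}]'; python3 -c "
from h import *
tool()"
```

```text
time: 2.3
eef_pos: [522.6, -341.4, 17.0]
tool_rot: [2.376, 2.046, -0.007]
force: [-0.6, 1.1, 0.5]
gripper_width: 0.703
t 2.3 tcp [ 522.6 -341.4   17. ] jaw -8.5 zax [ 0.001 -0.008 -1.   ] w 66.1 F [-0.6  1.1  0.5]
```

```bash
python3 -m creep '[{"travel":[-1,1,-4.5],"roll":0},{"travel":[0,0,0],"roll":0}]'; python3 -m creep '[{"travel":[0,0,0],"roll":0},{"travel":[0,0,0],"roll":0},{"travel":[0,0,0],"roll":0},{"travel":[0,0,0],"roll":0},{"travel":[0,0,0],"roll":0}]' 1 15;  python3 -c "
from h import *
tool()"
```

```text
time: 2.5
eef_pos: [522.0, -340.6, 13.4]
tool_rot: [2.374, 2.045, -0.007]
force: [0.1, -0.8, 0.1]
gripper_width: 0.699
time: 3.0
eef_pos: [522.2, -340.9, 14.1]
tool_rot: [2.373, 2.044, -0.007]
force: [-0.7, -0.5, -0.1]
gripper_width: 0.371
t 3.0 tcp [ 522.2 -340.9   14.1] jaw -8.5 zax [ 0.003 -0.01  -1.   ] w 34.9 F [-0.7 -0.5 -0.1]
```

```bash
python3 -m creep '[{"travel":[0,0,8],"roll":0},{"travel":[0,0,15],"roll":0},{"travel":[0,0,25],"roll":0},{"travel":[0,0,30],"roll":0},{"travel":[0,0,30],"roll":0},{"travel":[0,0,30],"roll":0},{"travel":[0,0,20],"roll":0},{"travel":[0,0,10],"roll":0},{"travel":[0,0,0],"roll":0}]'; python3 -c "
from h import *
tool()"
```

```text
time: 3.9
eef_pos: [521.4, -339.9, 196.5]
tool_rot: [2.369, 2.041, -0.004]
force: [-0.5, -1.2, -0.8]
gripper_width: 0.375
t 3.9 tcp [ 521.4 -339.9  196.5] jaw -8.5 zax [ 0.008 -0.012 -1.   ] w 35.3 F [-0.5 -1.2 -0.8]
```

```bash
python3 -m creep '[{"travel":[1,10,0],"roll":0},{"travel":[2,25,0],"roll":0},{"travel":[3,35,0],"roll":0},{"travel":[3,35,0],"roll":0},{"travel":[3,35,0],"roll":0},{"travel":[3,35,0],"roll":0},{"travel":[3,35,0],"roll":0},{"travel":[3,35,0],"roll":0},{"travel":[3,35,0],"roll":0},{"travel":[3,35,0],"roll":0},{"travel":[3,35,0],"roll":0},{"travel":[2,25,0],"roll":-2},{"travel":[2,12,0],"roll":-2},{"travel":[0,0,0],"roll":0}]'; python3 -c "
from h import *
tool()"
```

```text
time: 5.3
eef_pos: [539.7, 73.6, 170.6]
tool_rot: [-2.43, -1.95, 0.037]
force: [-0.5, 0.3, -0.7]
gripper_width: 0.372
t 5.3 tcp [539.7  73.6 170.6] jaw -12.5 zax [-0.035  0.005 -0.999] w 34.9 F [-0.5  0.3 -0.7]
```

```bash
python3 -m creep '[{"travel":[8,4,-10],"roll":0},{"travel":[8,3,-20],"roll":0},{"travel":[0,0,-20],"roll":0},{"travel":[0,0,-10],"roll":0},{"travel":[0,0,0],"roll":0}]'>/dev/null; python3 - <<'E'
from h import *
s=tool(); t=snap('top','t2'); f=snap('scene','s2')
a=cv2.resize(t['color'][205:330,240:340,::-1],None,fx=4,fy=4,interpolation=3)
b=cv2.resize(f['color'][150:270,300:400,::-1],None,fx=4,fy=4,interpolation=3)
c=np.zeros((500,800,3),np.uint8); c[:,:400]=a; c[:480,400:]=b; cv2.imwrite('pics/v2.png',c)
p=s['eef_pos']; 
print(proj(f,[p,p+[0,0,12],[556.5,81.5,49]]))
E
```

```text
t 5.8 tcp [554.5  79.1 102.6] jaw -12.5 zax [-0.041  0.004 -0.999] w 35.0 F [-1.  -0.3 -1.5]
[[345.93741687 208.60057716]
 [345.98821122 203.70137496]
 [346.02552316 230.42593792]]
```

View pics/v2.png

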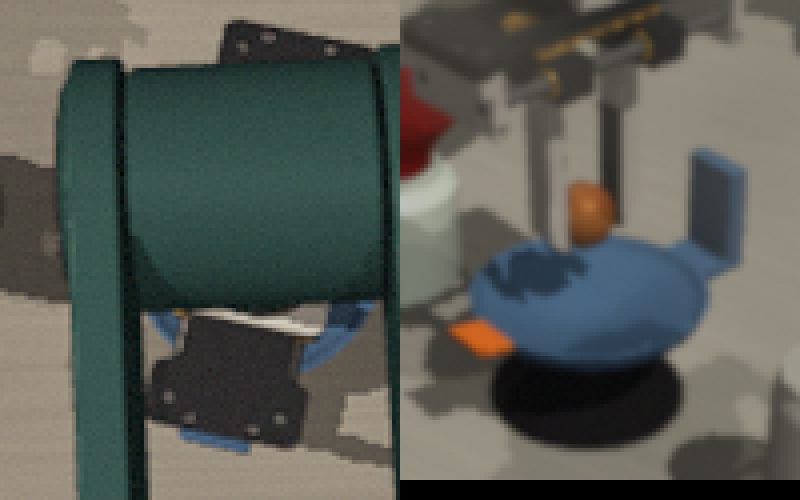

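Scene crop: the ball is held at about pixel (347,203) over the dish, whose rim centre is about (347,224). The ball is close to the dish's axis. I lower it slowly.

```bash
python3 -m creep '[{"travel":[1,2,-8],"roll":0},{"travel":[0,0,-12],"roll":0},{"travel":[0,0,-10],"roll":0},{"travel":[0,0,-4],"roll":0},{"travel":[0,0,0],"roll":0},{"travel":[0,0,0],"roll":0}]'; python3 -c "
from h import *
tool()"
```

```text
time: 6.5
eef_pos: [558.3, 81.1, 70.6]
tool_rot: [-2.432, -1.951, 0.036]
force: [-0.6, 0.1, -1.6]
gripper_width: 0.374
t 6.5 tcp [558.3  81.1  70.6] jaw -12.5 zax [-0.033  0.004 -0.999] w 35.2 F [-0.6  0.1 -1.6]
```

```bash
python3 -m creep '[{"travel":[-1.5,0.5,-5],"roll":0},{"travel":[-1,0,-5],"roll":0},{"travel":[0,0,-2],"roll":0},{"travel":[0,0,0],"roll":0},{"travel":[0,0,0],"roll":0}]'; python3 -c "
from h import *
tool()"
```

```text
time: 7.0
eef_pos: [556.0, 81.7, 58.4]
tool_rot: [-2.432, -1.952, 0.034]
force: [0.4, -1.3, -0.1]
gripper_width: 0.374
t 7.0 tcp [556.   81.7  58.4] jaw -12.5 zax [-0.031  0.004 -1.   ] w 35.2 F [ 0.4 -1.3 -0.1]
```

```bash
python3 -m creep '[{"travel":[-0.3,0,-1.2],"roll":0},{"travel":[0,0,0],"roll":0},{"travel":[0,0,0],"roll":0}]'; python3 -c "
from h import *
tool()"; python3 -m creep '[{"travel":[0,0,0],"roll":0},{"travel":[0,0,0],"roll":0},{"travel":[0,0,0],"roll":0},{"travel":[0,0,0],"roll":0}]' 0.05 10;python3 -c "
from h import *
tool()"
```

```text
time: 7.3
eef_pos: [556.1, 81.7, 57.6]
tool_rot: [-2.433, -1.952, 0.033]
force: [0.2, -0.4, -0.6]
gripper_width: 0.369
t 7.3 tcp [556.1  81.7  57.6] jaw -12.5 zax [-0.03   0.004 -1.   ] w 34.7 F [ 0.2 -0.4 -0.6]
time: 7.7
eef_pos: [556.7, 81.7, 58.6]
tool_rot: [-2.434, -1.953, 0.03]
force: [0.5, -0.2, -0.4]
gripper_width: 0.473
t 7.7 tcp [556.7  81.7  58.6] jaw -12.5 zax [-0.028  0.004 -1.   ] w 44.5 F [ 0.5 -0.2 -0.4]
```

```bash
python3 -m creep '[{"travel":[0,0,6],"roll":0},{"travel":[0,0,12],"roll":0},{"travel":[0,0,20],"roll":0},{"travel":[0,0,25],"roll":0},{"travel":[0,0,25],"roll":0},{"travel":[-5,1,12],"roll":0},{"travel":[-15,3,0],"roll":0},{"travel":[-20,4,0],"roll":0},{"travel":[-20,4,0],"roll":0},{"travel":[-15,4,0],"roll":0},{"travel":[-8,2,0],"roll":0},{"travel":[0,0,0],"roll":0},{"travel":[0,0,0],"roll":0}]' -0.1; python3 - <<'E'
from h import *
s=tool(); t=snap('top','t3'); f=snap('scene','s3')
a=cv2.resize(t['color'][205:330,240:340,::-1],None,fx=4,fy=4,interpolation=3)
b=cv2.resize(f['color'][150:270,300:400,::-1],None,fx=4,fy=4,interpolation=3)
c=np.zeros((500,800,3),np.uint8); c[:,:400]=a; c[:480,400:]=b; cv2.imwrite('pics/v3.png',c)
y=-.22; h=np.array([555.5-92*np.cos(y),81.6-92*np.sin(y),97]); print(h)
print((proj(f,[h,h+[0,0,22],[555.5,81.6,67]])-[300,150])*4)
E
```

```text
time: 9.0
eef_pos: [470.1, 100.4, 170.3]
tool_rot: [-2.437, -1.955, 0.02]
force: [0.4, -0.0, -0.3]
gripper_width: 0.553
t 9.0 tcp [470.1 100.4 170.3] jaw -12.5 zax [-0.021  0.005 -1.   ] w 51.9 F [ 0.4 -0.  -0.3]
[465.71743466 101.67712532  97.        ]
[[311.81108012 194.02483771]
 [313.71443061 159.14329029]
 [185.66445964 293.19413866]]
```

View pics/v3.png

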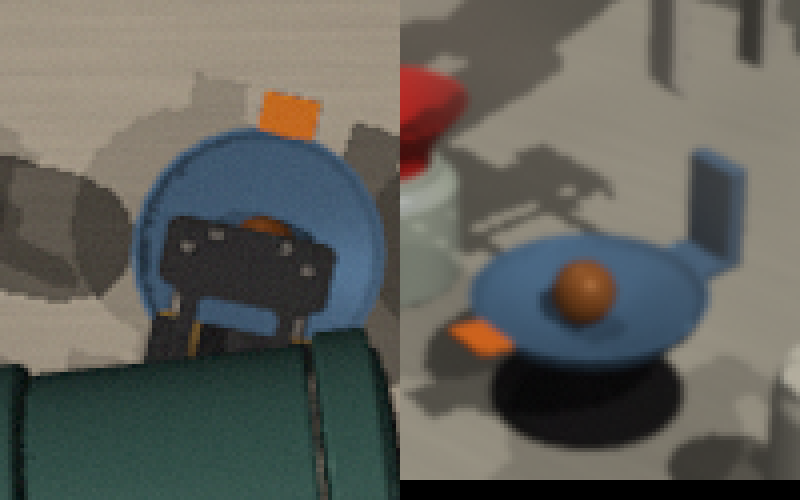

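Ball released and resting in the dish at scene pixel (446,224), near the middle; the fingers are over the handle. I go down to the tab.

```bash
python3 -m creep '[{"travel":[-3,1,-8],"roll":0},{"travel":[-2,1,-15],"roll":0},{"travel":[0,0,-18],"roll":0},{"travel":[0,0,-18],"roll":0},{"travel":[0,0,-15],"roll":0},{"travel":[0,0,-8],"roll":0},{"travel":[0,0,0],"roll":0},{"travel":[0,0,0],"roll":0}]'; python3 -c "
from h import *
tool()"
```

```text
time: 9.9
eef_pos: [465.7, 101.5, 81.1]
tool_rot: [-2.438, -1.951, 0.026]
force: [0.4, 0.4, -0.3]
gripper_width: 0.546
t 9.9 tcp [465.7 101.5  81.1] jaw -12.7 zax [-0.025  0.004 -1.   ] w 51.3 F [ 0.4  0.4 -0.3]
```

```bash
python3 -m creep '[{"travel":[-0.5,0.5,-2.5],"roll":0},{"travel":[0,0,0],"roll":0},{"travel":[0,0,0],"roll":0},{"travel":[0,0,0],"roll":0},{"travel":[0,0,0],"roll":0},{"travel":[0,0,0],"roll":0},{"travel":[0,0,0],"roll":0},{"travel":[0,0,0],"roll":0},{"travel":[0,0,0],"roll":0},{"travel":[0,0,0],"roll":0}]' >/dev/null; python3 -c "
from h import *
tool()"
```

```text
t 10.9 tcp [467.5 102.3  81.7] jaw -12.7 zax [-0.019  0.005 -1.   ] w 51.6 F [ 0.3 -0.1  0.9]
```

```bash
python3 -m creep '[{"travel":[-0.3,0,-0.3],"roll":0},{"travel":[-0.3,0,-0.3],"roll":0},{"travel":[-0.3,0,-0.3],"roll":0},{"travel":[-0.3,0,-0.3],"roll":0},{"travel":[-0.3,0,-0.3],"roll":0},{"travel":[-0.3,0,-0.3],"roll":0},{"travel":[-0.3,0,-0.3],"roll":0},{"travel":[-0.3,0,-0.3],"roll":0},{"travel":[-0.3,0,-0.3],"roll":0},{"travel":[-0.3,0,-0.3],"roll":0},{"travel":[-0.3,0,-0.3],"roll":0},{"travel":[-0.3,0,-0.3],"roll":0},{"travel":[-0.3,0,-0.3],"roll":0},{"travel":[-0.3,0,-0.3],"roll":0},{"travel":[-0.3,0,-0.3],"roll":0},{"travel":[-0.3,0,-0.3],"roll":0},{"travel":[-0.3,0,-0.3],"roll":0},{"travel":[-0.3,0,-0.3],"roll":0},{"travel":[-0.3,0,-0.3],"roll":0},{"travel":[-0.3,0,-0.3],"roll":0}]' >/dev/null; python3 -c "
from h import *
tool()"
```

```text
t 12.9 tcp [460.9 102.3  75.1] jaw -12.7 zax [-0.019  0.005 -1.   ] w 51.5 F [ 0.1  0.3 -0.1]
```

```bash
python3 -m creep '[{"travel":[3.5,0,2.5],"roll":0},{"travel":[0,0,0],"roll":0},{"travel":[0,0,0],"roll":0}]' >/dev/null; python3 -c "
from h import *
tool()"
```

```text
t 13.2 tcp [464.7 102.3  77.8] jaw -12.7 zax [-0.019  0.005 -1.   ] w 51.9 F [ 0.  -0.9 -0.5]
```

```bash
python3 -m creep '[{"travel":[0,0,0],"roll":0},{"travel":[0,0,0],"roll":0},{"travel":[0,0,0],"roll":0},{"travel":[0,0,0],"roll":0},{"travel":[0,0,0],"roll":0}]' 1 5 >/dev/null; python3 -c "
from h import *
tool()";  python3 -m creep '[{"travel":[0,0,0],"roll":0},{"travel":[0,0,0],"roll":0},{"travel":[0,0,0],"roll":0},{"travel":[0,0,0],"roll":0}]' 1 60 >/dev/null; python3 - <<'E'
from h import *
tool()
f=snap('scene','s4')
b=cv2.resize(f['color'][130:270,290:410,::-1],None,fx=4,fy=4,interpolation=3)
cv2.imwrite('pics/v4.png',b)
E
```

```text
t 13.7 tcp [464.8 102.2  77.8] jaw -12.7 zax [-0.019  0.005 -1.   ] w 15.4 F [ 0.7  0.6 -0.4]
t 14.1 tcp [465.5 101.8  79.6] jaw -12.7 zax [-0.016  0.004 -1.   ] w 12.0 F [-1.2 -1.2  0.2]
```

View pics/v4.png

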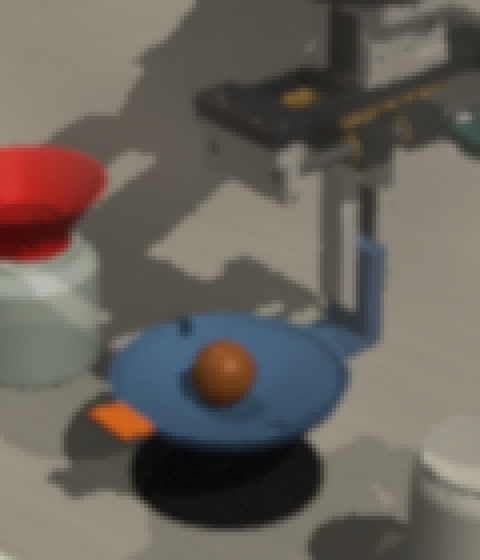

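The tab is gripped (12.0 mm) and the ball is central at scene pixel (346,223). I lift slowly.

```bash
python3 -m creep '[{"travel":[0,0,1],"roll":0},{"travel":[0,0,2],"roll":0},{"travel":[0,0,3],"roll":0},{"travel":[0,0,4],"roll":0},{"travel":[0,0,5],"roll":0},{"travel":[0,0,5],"roll":0},{"travel":[0,0,5],"roll":0},{"travel":[0,0,5],"roll":0},{"travel":[0,0,5],"roll":0},{"travel":[0,0,5],"roll":0}]' >/dev/null; python3 -c "
from h import *
tool()"
```

```text
t 15.15 tcp [463.3 102.  120.5] jaw -12.7 zax [-0.023  0.004 -1.   ] w 11.9 F [ 0.6 -0.1 -2.3]
```

```bash
python3 -m creep '[{"travel":[0.2,0,5],"roll":0},{"travel":[0.2,0,5],"roll":0},{"travel":[0.2,0,5],"roll":0},{"travel":[0.2,0,5],"roll":0},{"travel":[0.2,0,5],"roll":0},{"travel":[0.2,0,5],"roll":0},{"travel":[0.2,0,5],"roll":0},{"travel":[0.2,0,5],"roll":0},{"travel":[0.2,0,5],"roll":0},{"travel":[0.2,0,4],"roll":0},{"travel":[0.2,0,3],"roll":0},{"travel":[0,0,2],"roll":0},{"travel":[0,0,1],"roll":0},{"travel":[0,0,0],"roll":0}]' >/dev/null; python3 -c "
from h import *
tool()"
```

```text
t 16.55 tcp [466.1 102.  181.4] jaw -12.7 zax [-0.021  0.004 -1.   ] w 11.4 F [ 0.5 -0.2 -2. ]
```

```bash
python3 -m creep '[{"travel":[0.2,0.8,0],"roll":-0.5},{"travel":[0.4,1.5,0],"roll":-1},{"travel":[0.6,2.3,0],"roll":-1.5},{"travel":[0.9,3.1,0],"roll":-2},{"travel":[1.0,3.0,0],"roll":-2},{"travel":[1.1,3.0,0],"roll":-2},{"travel":[1.2,3.0,0],"roll":-2},{"travel":[1.3,2.9,0],"roll":-2},{"travel":[1.4,2.9,0],"roll":-2},{"travel":[1.5,2.8,0],"roll":-2}]' >/dev/null; cat >> h.py <<'E'
def arc():
    s=tool(); M=cv2.Rodrigues(s['tool_rot'])[0]; y=np.degrees(np.arctan2(M[1,1],M[0,1])); y=(y+160)%180-160
    a=np.radians(y+180); print('yaw',y.round(1),'want',(np.array([555.5,81.6])+92*np.array([np.cos(a),np.sin(a)])).round(1),'dishC',(s['eef_pos'][:2]-92*np.array([np.cos(a),np.sin(a)])).round(1))
E
python3 -c "
from h import *
arc()"
```

```text
t 17.55 tcp [474.9 129.  179.1] jaw -30.8 zax [-0.023  0.012 -1.   ] w 11.6 F [ 0.2  0.3 -1.6]
yaw -30.8 want [476.5 128.7] dishC [553.9  81.9]
```

```bash
python3 -m creep '[{"travel":[1.8,2.7,0.2],"roll":-2},{"travel":[1.9,2.6,0.2],"roll":-2},{"travel":[2.0,2.6,0.2],"roll":-2},{"travel":[2.1,2.5,0.2],"roll":-2},{"travel":[2.2,2.4,0.2],"roll":-2},{"travel":[2.3,2.4,0.2],"roll":-2},{"travel":[2.3,2.3,0.2],"roll":-2},{"travel":[2.4,2.2,0.2],"roll":-2},{"travel":[2.5,2.1,0.2],"roll":-2},{"travel":[2.6,2.0,0.2],"roll":-2}]' >/dev/null;
python3 -c "
from h import *
arc()"
```

```text
t 18.55 tcp [497.  155.8 178.4] jaw -52.0 zax [-0.021  0.021 -1.   ] w 11.6 F [-0.5  0.1 -1.7]
yaw -52.0 want [498.9 154.1] dishC [553.6  83.2]
```

```bash
python3 -m creep '[{"travel":[2.7,1.8,0.3],"roll":-2},{"travel":[2.8,1.7,0.3],"roll":-2},{"travel":[2.9,1.6,0.3],"roll":-2},{"travel":[3.0,1.5,0.3],"roll":-2},{"travel":[3.0,1.4,0.3],"roll":-2},{"travel":[3.0,1.3,0.3],"roll":-2},{"travel":[3.1,1.2,0.3],"roll":-2},{"travel":[3.1,1.1,0.3],"roll":-2},{"travel":[3.2,1.0,0.3],"roll":-2},{"travel":[3.2,0.9,0.3],"roll":-2}]' >/dev/null;
python3 -c "
from h import *
arc()"
```

```text
t 19.55 tcp [528.  172.2 178.6] jaw -73.3 zax [-0.015  0.03  -0.999] w 11.3 F [-0.5 -0.4 -1.7]
yaw -73.3 want [529.1 169.7] dishC [554.5  84. ]
```

```bash
python3 -m creep '[{"travel":[3.2,0.7,0.3],"roll":-2},{"travel":[3.2,0.6,0.3],"roll":-2},{"travel":[3.2,0.4,0.3],"roll":-2},{"travel":[3.2,0.3,0.3],"roll":-2},{"travel":[3.2,0.2,0.3],"roll":-2},{"travel":[3.2,0.1,0.3],"roll":-2},{"travel":[3.2,0,0.3],"roll":-2},{"travel":[3.2,-0.1,0.3],"roll":-2},{"travel":[3.2,-0.2,0.3],"roll":-2},{"travel":[2.4,-0.3,0.2],"roll":-1.5},{"travel":[1.6,-0.3,0.1],"roll":-1},{"travel":[0.8,-0.2,0],"roll":-0.5},{"travel":[0,0,0],"roll":0}]' >/dev/null;
python3 - <<'E'
from h import *
arc()
for n in('scene','top'): snap(n,n[0]+'5')
a=cv2.resize(load('t5')['color'][200:330,230:430,::-1],None,fx=3,fy=3,interpolation=3)
b=cv2.resize(load('s5')['color'][80:280,270:440,::-1],None,fx=2.9,fy=2.9,interpolation=3)
cv2.imwrite('pics/v5t.png',a); cv2.imwrite('pics/v5s.png',b)
E
```

```text
t 20.85 tcp [563.8 176.1 177.9] jaw 84.3 zax [-0.005  0.037 -0.999] w 12.0 F [ 0.2 -0.4 -2. ]
yaw -95.7 want [564.6 173.1] dishC [554.7  84.6]
```

View pics/v5t.png

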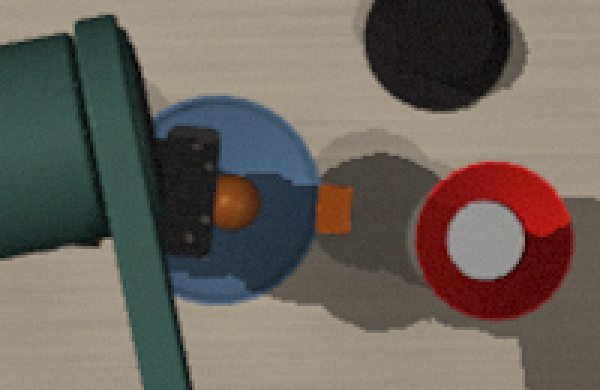

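View pics/v5s.png

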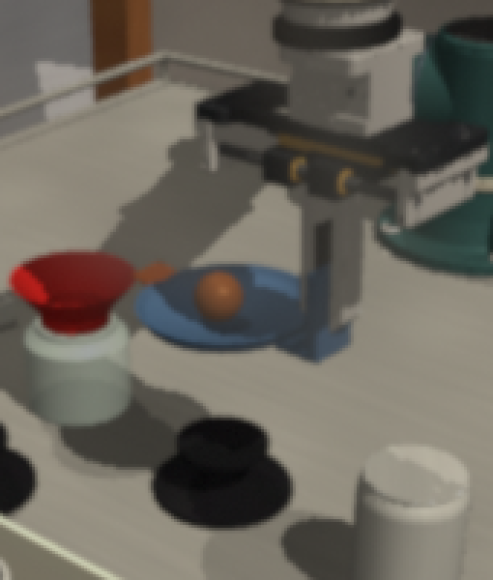

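The dish is up and turned, with the lip at top pixel (341,270) pointing at the funnel. The ball sits about 12 mm towards the lip, at the edge of the flat middle. About 3° of turn and 3 mm in y remain, and I'll watch the tilt while making them.

```bash
python3 -m creep '[{"travel":[0.8,-0.5,0.2],"roll":-0.5},{"travel":[0.9,-0.6,0.2],"roll":-0.5},{"travel":[0.9,-0.6,0.2],"roll":-0.5},{"travel":[0.9,-0.6,0.2],"roll":-0.5},{"travel":[0.9,-0.6,0.2],"roll":-0.5},{"travel":[0.8,-0.5,0.2],"roll":-0.5}]' >/dev/null;
python3 -c "
from h import *
arc()"
python3 -m creep '[{"travel":[0,0,0],"roll":0},{"travel":[0,0,0],"roll":0},{"travel":[0,0,0],"roll":0},{"travel":[0,0,0],"roll":0},{"travel":[0,0,0],"roll":0},{"travel":[0,0,0],"roll":0}]' >/dev/null;
python3 -c "
from h import *
arc()"
```

```text
t 21.55 tcp [569.1 172.5 179.6] jaw 81.1 zax [-0.003  0.037 -0.999] w 11.5 F [ 0.4  0.5 -1.5]
yaw -98.9 want [569.7 172.5] dishC [554.9  81.6]
t 22.15 tcp [569.2 172.5 179.5] jaw 81.1 zax [-0.003  0.037 -0.999] w 11.9 F [ 0.  -0.  -2.2]
yaw -98.9 want [569.7 172.5] dishC [554.9  81.6]
```

```bash
python3 - <<'E'
from h import *
from scipy.optimize import least_squares
fs=[snap('top','t6'),snap('scene','s6')]
# regions: ball by colour
rois=[(230,300,295,325),(165,195,325,365)]
c=[]
for f,(r0,r1,c0,c1) in zip(fs,rois):
    x=f['color'][r0:r1,c0:c1].astype(int); m=((x[:,:,0]-x[:,:,2]>45)).astype(np.uint8)
    n,l,st,ce=cv2.connectedComponentsWithStats(m); k=1+st[1:,4].argmax(); u=ce[k]+[c0,r0]; c.append(u); print(u,st[k])
def tri(us,p0): 
    r=least_squares(lambda P:np.concatenate([proj(f,[P])[0]-u for f,u in zip(fs,us)]),p0); return r.x.round(1),r.cost
print('ball',tri(c,[556,70,165]))
print([at(fs[0],c[0],z).round(1) for z in(165,)])
y=np.radians(-98.9); D=np.array([555,81.6,145]); ex=np.array([np.cos(y),np.sin(y),0]); 
print('pred lip',proj(fs[0],[D+80*ex+[0,0,22]]),proj(fs[1],[D+80*ex+[0,0,22]]))
a=cv2.resize(fs[0]['color'][220:310,265:365,::-1],None,fx=4,fy=4,interpolation=3)
b=cv2.resize(fs[1]['color'][150:220,300:400,::-1],None,fx=4,fy=4,interpolation=3)
o=np.zeros((360,800,3),np.uint8); o[:,:400]=a; o[:280,400:]=b; cv2.imwrite('pics/v6.png',o)
E
```

```text
[309.43981481 267.27314815] [  8  29  15  18 216]
[344.54421769 179.11564626] [ 13   8  14  13 147]
ball (array([554.1,  72.8, 170.4]), np.float64(0.321100732299942))
[array([554.8,  72.1, 165. ])]
pred lip [[346.64773732 273.21907936]] [[321.70714123 170.02692786]]
```

View pics/v6.png

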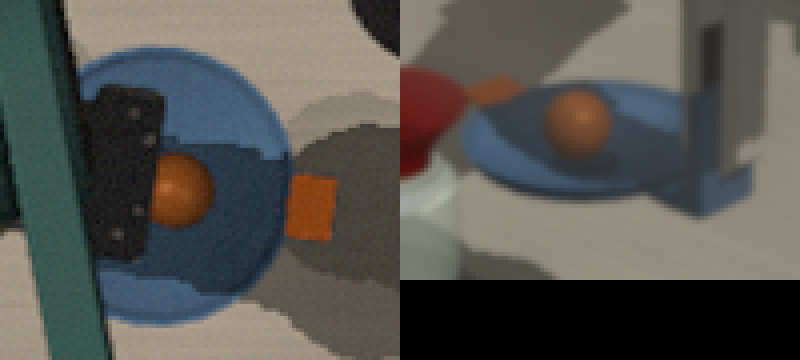

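The lip at top pixel (349,272) points at the funnel. The ball is about 9 mm from the middle, still on the flat, and the dish droops about 2° towards the lip. The last six still rows showed no drift, so I hand in.

```bash
python3 - <<'E'
from h import *
arc(); print(env.job_done())
E
```

```text
t 22.25 tcp [569.2 172.5 179.5] jaw 81.1 zax [-0.003  0.037 -0.999] w 12.0 F [-0.4 -0.2 -2.1]
yaw -98.9 want [569.8 172.5] dishC [554.9  81.6]
the job is handed in; nothing more can be done
None
```

I put the amber ball in the blue dish and let go. I then lifted the dish about 100 mm straight up by its handle with a 60 N grip and turned it 86° above the stand. The job was handed in at 22.3 s with the arm holding the dish still.

**Last checks**
- **Position:** the dish centre is within 1 mm of its starting point over the stand, going by the tool pose. The picture puts it about 2 mm off.
- **Aim:** the dish points to −98.9°, and the funnel lies at −98.8°.
- **Steadiness:** there was no measurable drift over the last 0.6 s of still rows.

**Not perfect**
- **Level:** the tool picked up about 2° of tilt towards the lip during the lift and turn. The moves offered no tilt control, so I left it. The scene picture agrees: the lip end sits about 2 pixels lower than a level dish would show.
- **Ball:** it rests about 9 mm from the middle on the lip side, by my estimate, because the gripper partly hid it in the top picture. It is still on the flat part of the floor.
- **Other objects:** I steered clear of the can, bottles and carafe, and the can is standing in a picture taken near the end. I did not measure their positions again.

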